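# Hold the crimp tester's inspection flap at the pointer

### The job

Free the yellow inspection flap of the green crimp tester by turning its black clamp knob about a quarter turn clockwise (seen from above), until the orange tongue is clear of the flap and lies along the flap's edge. Then lift the flap until it lines up with the red pointer at its side and finish while still holding it there with the gripper: it falls shut if let go. Leave the knob open, and do not shift the pointer or the loose things lying about.

Things in the scene. Friction and masses are not known exactly. Their poses are not given: they have to be found in the camera images.
- machine: Crimp tester, fixed to the table. Origin on the table below the middle of the housing; x runs from its front (knob side, towards the robot) to its back (hinge side), y to its left. Green/grey housing 240 x 240 mm, top at 100 mm; base board 12 mm thick (x -150 to 150, y -230 to 140 mm), three loose things on its right part. Steel graduated arc, 150 mm radius, above the left wall (y 113).
- flap: Yellow plate 175 (front-back) x 196 x 8 mm, about 0.4 kg, hinged at its back. Origin on the hinge axis at 110, 0, 104 mm in the machine's frame, mid-thickness; y is the hinge axis, the plate runs along -x. Shut (level), its axes equal the machine's; opened by a, it is turned +a about y: the plate points along (-cos a, 0, sin a). Opens to 1.35 rad, swings freely, falls shut.
- flap_handle (a point): Middle of the flap's black handle: a round bar 12 mm thick along the flap's y, 88 mm clear between its posts, 40 mm free under it. At -130, 20, 50 mm in the flap's frame. Can be pinched from above, one finger before and one behind it; the bar turns between the pads as the flap swings.
- pointer: Red pointer arm 195 mm long, 8 mm wide (16 at the tip), 4 thick, pivoted on the hinge axis just left of the flap and arc. Origin on that axis at 110, 124, 104 mm in the machine's frame; it runs along its own -x. When flap and pointer line up, their x axes are parallel. Stands 0.55 to 1.0 rad above level, kept by friction (0.2 N m); a knock can shift it.
- knob (a joint): Clamp knob on a vertical axis. At 0 the orange tongue and the grip bar point to the machine's +x and the tongue lies over the flap, blocking it. Grows turning clockwise seen from above; clear of the flap from about 1.1, stop at 1.6 rad. Starts at 0 to 0.25, light friction (0.05 N m), stays where left.
- knob_grip (a point): On the knob's axis at the height to grip: -87, -55, 142 mm in the machine's frame. The grip is a black upright bar 46 mm long (along the tongue), 14 mm wide, from 118 to 155 mm above the table. The tongue below reaches 34 mm from the axis, 12 mm wide, 110 to 118 mm above the table; the flap's edge is 22 mm from the axis.
- collar: Loose brass ring, 36 mm across, 14 mm high, on the base board. Origin: centre of its underside. Leave alone.
- sleeve: Loose steel cylinder, 20 mm across, 45 mm high, standing on the base board. Origin: centre of its underside. Leave alone.
- jaw_block: Loose aluminium block 40 x 30 x 22 mm on the base board. Origin: centre of its underside. Leave alone.
- mug: White mug, 80 mm across, 90 mm high, on the table to the left. Origin: centre of its underside. Leave alone.
- can: Blue spray can, 60 mm across, 150 mm high, on the table to the left. Origin: centre of its underside. Leave alone.
- screwdriver: Screwdriver lying on the table to the right. Leave alone.
- wrench: Wrench lying on the table to the right. Leave alone.
- pointer_tip (a point): Tip of the red pointer, 195 mm from the hinge axis along the pointer's -x axis.

How it is judged:
On the way:
1. the knob is turned clear (1.2 rad or more) with the flap still shut (value of joint knob above 1.2 rad and angle between the x axis of flap and the x axis of machine, either way round below 0.06 rad), for 0.2 s.
At the end, for the whole second after the job is handed in: The flap is lined up with the red pointer to 0.07 rad (4 degrees), at rest, held up by the gripper (contact force above 0.5 N) and by nothing else; the knob is still open (above 1.15 rad) (angle between the x axis of flap and the x axis of pointer, either way round below 0.07 rad and value of joint knob above 1.15 rad and angular speed of flap below 0.1 rad/s and contact force between the fingers and flap above 0.5 N and contact force between each of collar, sleeve, jaw_block, mug, can, screwdriver, wrench and flap below 0.1 N); the arm keeps its last pose, push and grip.
It fails at once if the red pointer is shifted by more than 0.05 rad (10 mm at its tip) (distance of pointer_tip from where it was at the start of the episode above 0.01 m).
It fails at once if a loose bystander is moved more than 25 mm (distance of any of collar, sleeve, jaw_block, mug, can, screwdriver, wrench from where it was at the start of the episode above 0.025 m).
It also fails if it takes over 48 s, if anything falls off the work surface, if the arm or the gripper's body presses on something with over 40 N, if the wrist force passes 120 N, or if a joint passes its speed limit or range.

### The arm

A 6-joint arm with a two-finger parallel gripper is mounted at the origin on the work surface. World frame = base frame: x ahead of the robot, y to its left, z up, the work surface at z = 0. Lengths are in m, angles in rad, forces in N, time in s.
With the tool pointing down it reaches from about 0.35 to 0.975 m from the base axis. Payload 7.1 kg.
Tool frame: the origin (TCP) lies at the very end of the fingers, on their centre line; the grasp point (between the pads) lies behind it (env.pinch_z is the z of the grasp point in the tool frame, in m); z points along the fingers, y is the line along which they close (so a half turn about z gives the same grasp; the last joint's range is limited). The gripper opens to 88 mm and grips with 3 to 60 N. Pads are 20 mm wide; open, the fingers measure 115 mm over their backs; the gripper's body (75 mm by 178 mm) begins 61 mm behind the grasp point.
Start: joints at [-1.34, 0.423, 1.63, -0, 1.089, -0.019], TCP at [0.155, -0.606, 0.223] pointing down, gripper open.
Joint ranges: [-3, 3], [-0.9, 2.11], [0.09, 2.58], [-1.31, 4.45], [0.11, 2.69], [-2.54, 2.54]. Speed limits (rad/s): [2.39, 2.39, 3.01, 3.14, 3.14, 3.14].

### API

Orientations are given as a rotation vector (axis times angle).
In Python, from workcell import env, vision gives the robot as it stands (env), with the cameras (vision).
- The arm moves only by the tool move_tool, called after "Call:" as a command line: name --argument value ..., lists and objects as JSON in quotes. Schema: {"type":"object","properties":{"plan":{"type":"array","items":{"type":"object","properties":{"xyz":{"type":"array","items":{"type":"number"},"minItems":3,"maxItems":3},"r":{"type":"array","items":{"type":"number"},"minItems":3,"maxItems":3},"jaw":{"type":"number"}},"additionalProperties":false,"required":["jaw"]},"minItems":1,"maxItems":10},"clamp_n":{"type":"number"},"only":{"type":"string"},"quiet":{"type":"boolean"},"lines":{"type":"string"}},"required":["plan"],"additionalProperties":false}. plan is a list of rows, 1 to 10 of them, each an object with the fields xyz (a list: dx, dy, dz in shares of 20 cm (1.0 is 20 cm)), r (a list: a rotation vector rx, ry, rz in parts of the range, where 1.0 means pi rad), jaw (the opening from 0.0 (shut) to 1.0 (fully open)); a field left out counts as zero (the opening has to be given); each row shifts and turns the commanded pose from where the row before left it, along the tool's axes as they then stand; what a row does not reach is not made up. A row lasts 1/12 s, in which the tool goes at most 0.0417 m and 0.125 rad, less where a joint would pass 70% of its speed; a pose out of reach is approached as far as the arm can. The fingers move at their own pace and stop on an object; clamp_n is the grip in N (left out, the last holds). Time passes only in rows, so rows that do not move let the fingers close. The tool returns the time, the measured TCP pose, the force, the opening and the grip force at its end. only (a regular expression) keeps the lines of the reply that match it, lines (a string "A,B") keeps lines A to B, and quiet returns only ok. No shift or turn number may pass 1 either way. Input that does not fit is refused with a message, and nothing moves.
- env.get_obs(): the state, without advancing time (a new reading comes with each control period).
- vision.snapshot(name): name is "side" or "top" or "wrist"; returns the picture (384x512x3 uint8, red, green, blue); there is no depth.
- vision.camera_info(name): a dict with "mtx" (3x3 intrinsics, pixels), "xyz" and "orientation" of the camera in the world; the wrist camera has in their place "mount" (4x4, takes a point from camera to tool coordinates, whose origin is the TCP and whose axes are the flange's). Camera axes: x right, y up, looking along -z (the intrinsics and any distortion apply to the point x, -y, -z); pixel columns grow to the right and rows downward; lengths in m; the calibration is good to about 2 mm. A picture is of the moment at which its call begins: read the wrist's pose just before it. camera_info takes no time and is no camera call.
- env.finish_job(): hands the job in; it is judged then, once.
The state is a dict: "time_s": time; "joints": joint angles; "joint_velocities": joint speeds; "tau": joint torques, N m; "tool_pos": TCP position; "ee_rot": TCP orientation; "ft_force": force on the tool from outside, world axes, zero at the start; "torque": the same for the moment, N m; "finger_gap": opening from 0.0 (shut) to 1.0 (fully open); "grip_force": force on a finger pad.
Only numpy, scipy, OpenCV 4.12 (cv2) and the standard library are available. Lean on these libraries where they do the work, as an engineer would, in place of code of your own. Each camera call takes 0.05 s, during which the arm holds its last target. There are 200 camera calls.

## Working session

There is one attempt and no reset: what is moved stays moved. The work goes in short steps, Python scripts to look and compute and a tool call to move; the robot and the scene stay as the last step left them, time stands still between calls to the robot, and variables do not carry over. Pictures are saved under pics/ and viewed, at most 10 in all, crops included, and the job is handed in when it is done.

```bash
ls; mkdir -p pics
```

Run:
```python
from workcell import env, vision
import cv2, numpy as np
np.set_printoptions(precision=4,suppress=True)
print(env.get_obs(), env.pinch_z)
ims=[]
for n in("side","top","wrist"):
    print(n,vision.camera_info(n)); im=vision.snapshot(n)[:,:,::-1]; cv2.imwrite(f"pics/{n}0.png",im); ims.append(im)
```

```text
pics
workcell.py
{'time_s': 0.0, 'joints': array([-1.34  ,  0.4238,  1.6306, -0.    ,  1.0886, -0.019 ]), 'joint_velocities': array([ 0.0012,  0.0013,  0.0007, -0.0016,  0.0002, -0.0003]), 'tau': array([ -0.0027, -54.4635, -27.3667,   0.0641,   0.0227,  -0.0001]), 'tool_pos': array([ 0.1544, -0.6051,  0.2219]), 'ee_rot': array([-3.1157, -0.3912,  0.0002]), 'ft_force': array([-0.4237,  0.5463,  0.0963]), 'torque': array([-0.021 , -0.0551, -0.044 ]), 'grip_force': 0.0, 'finger_gap': 0.9978219829239896} -0.0187
side {'mtx': array([[493.8259,   0.    , 250.5108],
       [  0.    , 493.8259, 197.3535],
       [  0.    ,   0.    ,   1.    ]]), 'xyz': array([ 0.3209, -0.9689,  1.2571]), 'orientation': array([ 0.7085, -0.0808, -0.1965])}
top {'mtx': array([[382.7991,   0.    , 254.9394],
       [  0.    , 382.7991, 192.6888],
       [  0.    ,   0.    ,   1.    ]]), 'xyz': array([ 0.3338, -0.0175,  1.4282]), 'orientation': array([ 0.1115, -0.1112, -1.5745])}
wrist {'mtx': array([[291.586 ,   0.    , 255.3473],
       [  0.    , 291.586 , 193.921 ],
       [  0.    ,   0.    ,   1.    ]]), 'mount': array([[ 0.0001,  0.9548,  0.2973,  0.0803],
       [ 1.    , -0.0001, -0.0002,  0.0011],
       [-0.0002,  0.2973, -0.9548, -0.1616],
       [ 0.    ,  0.    ,  0.    ,  1.    ]])}
```

View pics/top0.png

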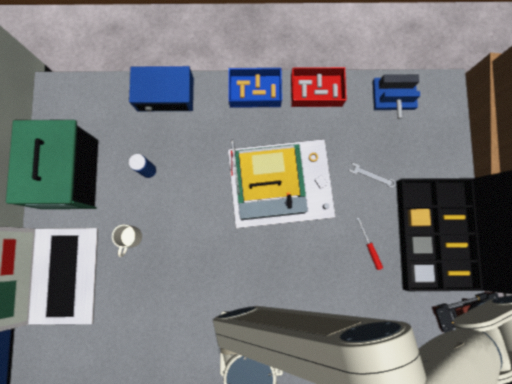

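View pics/side0.png

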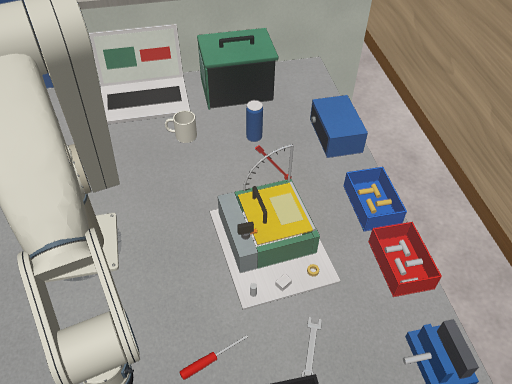

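The top view shows the machine near (272,183), with the handle bar at about (265,183), the knob at (290,201) and the pointer at about (232,155). In the side view the knob is at (246,229), the handle spans (254,190)-(266,220), and the pointer runs (257,148)-(288,178).

Create h.py:
```python
import cv2, numpy as np
from scipy.spatial.transform import Rotation as R
from workcell import env, vision
np.set_printoptions(precision=4,suppress=True)
def cam(n,obs=None):
    c=vision.camera_info(n)
    if n!="wrist": return c["mtx"],R.from_rotvec(c["orientation"]).as_matrix(),np.array(c["xyz"])
    T=np.eye(4);T[:3,:3]=R.from_rotvec(obs["ee_rot"]).as_matrix();T[:3,3]=obs["tool_pos"];T=T@c["mount"]
    return c["mtx"],T[:3,:3],T[:3,3]
def ray(C,p):
    K,Rm,o=C; d=np.linalg.inv(K)@[p[0],p[1],1]; d=Rm@(d*[1,-1,-1]); return o,d/np.linalg.norm(d)
def onz(C,p,z):
    o,d=ray(C,p); return o+d*(z-o[2])/d[2]
def tri(C1,p1,C2,p2):
    o1,d1=ray(C1,p1);o2,d2=ray(C2,p2)
    s=np.linalg.lstsq(np.c_[d1,-d2],o2-o1,rcond=None)[0]
    a,b=o1+d1*s[0],o2+d2*s[1]; return (a+b)/2,np.linalg.norm(a-b)
def proj(C,X):
    K,Rm,o=C; v=Rm.T@(np.asarray(X)-o)*[1,-1,-1]; q=K@v; return q[:2]/q[2]
def look(n,f=None):
    o=env.get_obs(); C=cam(n,o); im=np.ascontiguousarray(vision.snapshot(n)[:,:,::-1])
    if f: cv2.imwrite("pics/"+f,im)
    return C,im
def blobs(mask,amin=8):
    n,l,s,c=cv2.connectedComponentsWithStats(mask.astype(np.uint8))
    return [(s[i,4],c[i],l==i,s[i]) for i in np.argsort(-s[:,4]) if i and s[i,4]>=amin]
```

Run:
```python
from h import *
for n in("top","side"):
    im=cv2.imread(f"pics/{n}0.png");C=cam(n);h=cv2.cvtColor(im,cv2.COLOR_BGR2HSV).astype(int)
    H,S,V=h[...,0],h[...,1],h[...,2]
    box=np.zeros(H.shape,bool)
    if n=="top": box[130:235,220:340]=1
    else: box[140:305,205:345]=1
    for nm,m,z in(("yellow",(H>18)&(H<34)&(S>110)&(V>120),.108),("black",(V<60),.15),("red",((H<7)|(H>173))&(S>120)&(V>70),.2),("orange",(H>=7)&(H<18)&(S>150),.115),("white",(S<40)&(V>200),.012)):
        for a,c,l,s in blobs(m&box)[:3]:
            r=cv2.minAreaRect(np.argwhere(l)[:,::-1].astype(np.float32)); b=cv2.boxPoints(r)
            print(n,nm,a,c,s[:4],[tuple(onz(C,p,z)[:2].round(3)) for p in b])
    x0,y0,x1,y1=(215,130,345,235) if n=="top" else(200,130,350,310)
    cv2.imwrite(f"pics/c_{n}.png",cv2.resize(im[y0:y1,x0:x1],None,fx=5 if n=="top" else 3.3,fy=5 if n=="top" else 3.3,interpolation=2))
```

```text
top yellow 1993 [269.4481 176.3813] [239 148  61  53] [(np.float64(0.664), np.float64(0.039)), (np.float64(0.683), np.float64(-0.161)), (np.float64(0.514), np.float64(-0.174)), (np.float64(0.494), np.float64(0.022))]
top yellow 8 [313.375 154.125] [310 153   7   4] [(np.float64(0.655), np.float64(-0.213)), (np.float64(0.665), np.float64(-0.215)), (np.float64(0.661), np.float64(-0.236)), (np.float64(0.652), np.float64(-0.234))]
top black 47 [263.8723 183.5745] [250 182  30   6] [(np.float64(0.545), np.float64(-0.0)), (np.float64(0.555), np.float64(-0.099)), (np.float64(0.545), np.float64(-0.1)), (np.float64(0.536), np.float64(-0.001))]
top black 45 [288.7111 201.6222] [287 196   5  12] [(np.float64(0.504), np.float64(-0.126)), (np.float64(0.504), np.float64(-0.139)), (np.float64(0.467), np.float64(-0.139)), (np.float64(0.467), np.float64(-0.125))]
top orange 8 [287.875 193.875] [287 193   3   3] [(np.float64(0.519), np.float64(-0.129)), (np.float64(0.519), np.float64(-0.136)), (np.float64(0.512), np.float64(-0.136)), (np.float64(0.512), np.float64(-0.129))]
top white 2416 [302.904  18
[... 2072 characters left out ...]
(-0.136)), (np.float64(0.508), np.float64(-0.149))]
side white 3537 [276.1798 272.7766] [210 209 130  96] [(np.float64(0.409), np.float64(0.049)), (np.float64(0.752), np.float64(0.126)), (np.float64(0.739), np.float64(-0.283)), (np.float64(0.447), np.float64(-0.329))]
side white 11 [312.7273 270.    ] [311 269   5   3] [(np.float64(0.667), np.float64(-0.237)), (np.float64(0.669), np.float64(-0.23)), (np.float64(0.681), np.float64(-0.232)), (np.float64(0.679), np.float64(-0.239))]
side white 9 [255.1111 243.1111] [254 241   3   6] [(np.float64(0.524), np.float64(-0.097)), (np.float64(0.528), np.float64(-0.096)), (np.float64(0.529), np.float64(-0.116)), (np.float64(0.525), np.float64(-0.116))]
```

The rows are not in the units I measure in: shifts go in shares of 20 cm and turns go in shares of pi rad. I convert before sending: -0.036 m / 0.2 = -0.18, 0.0305 m / 0.2 = 0.1525.

Call:
move_tool --plan '[{"xyz":[0, 0, -0.18], "jaw":1}, {"xyz":[0, 0, -0.18], "jaw":1}, {"xyz":[0, 0, -0.18], "jaw":1}, {"xyz":[0.1525, -0.132, 0], "jaw":1}, {"xyz":[0.1525, -0.132, 0], "jaw":1}, {"xyz":[0.1525, -0.132, 0], "jaw":1}, {"xyz":[0.1525, -0.132, 0], "jaw":1}, {"xyz":[0.1525, -0.132, 0], "jaw":1}, {"xyz":[0.1525, -0.132, 0], "jaw":1}, {"xyz":[0.1525, -0.132, 0], "jaw":1}]'

```text
time_s: 0.98
tool_pos: [0.3162, -0.3719, 0.3306]
ee_rot: [-3.117, -0.391, 0.0]
ft_force: [0.4, -0.1, -0.8]
finger_gap: 1.001
grip_force: 0.0
```

Call:
move_tool --plan '[{"xyz":[0.1525, -0.132, 0], "jaw":1}, {"xyz":[0.1525, -0.132, 0], "jaw":1}, {"xyz":[0.1525, -0.132, 0], "jaw":1}, {"xyz":[0.1525, -0.132, 0], "jaw":1}, {"xyz":[0.1525, -0.132, 0], "jaw":1}, {"xyz":[0.1525, -0.132, 0], "jaw":1}, {"xyz":[0.1525, -0.132, 0], "jaw":1}, {"xyz":[0.1525, -0.132, 0], "jaw":1}, {"jaw":1}, {"jaw":1}]'

```text
time_s: 1.82
tool_pos: [0.5005, -0.107, 0.3303]
ee_rot: [-3.116, -0.398, 0.001]
ft_force: [0.2, 0.1, -0.2]
finger_gap: 0.998
grip_force: 0.0
```

Run:
```python
from h import *
import pickle
C,im=look("wrist","w1.png"); pickle.dump(C,open("w1.pkl","wb")); print(C[2],env.get_obs()["joints"])
```

```text
[ 0.5786 -0.088   0.4919] [-0.2363  0.1386  1.7617 -0.0004  1.2425  1.0827]
```

View pics/w1.png

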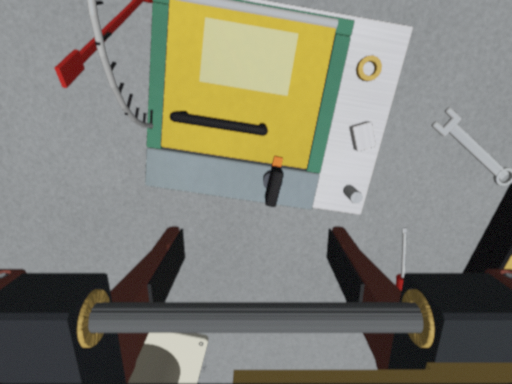

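Converted, -0.125 rad / 3.1416 = -0.0398.

Call:
move_tool --plan '[{"r":[0, 0, -0.0398], "jaw":1}, {"r":[0, 0, -0.0398], "jaw":1}, {"r":[0, 0, -0.0398], "jaw":1}, {"r":[0, 0, -0.0398], "jaw":1}, {"r":[0, 0, -0.0398], "jaw":1}, {"r":[0, 0, -0.0398], "jaw":1}, {"r":[0, 0, -0.0398], "jaw":1}, {"r":[0, 0, -0.0398], "jaw":1}, {"r":[0, 0, -0.0398], "jaw":1}, {"r":[0, 0, -0.0398], "jaw":1}]'

```text
time_s: 2.7
tool_pos: [0.4989, -0.1105, 0.3306]
ee_rot: [-2.295, -2.145, 0.001]
ft_force: [0.5, -0.4, 0.7]
finger_gap: 1.002
grip_force: 0.0
```

Call:
move_tool --plan '[{"r":[0, 0, -0.0398], "jaw":1}, {"r":[0, 0, -0.0398], "jaw":1}, {"r":[0, 0, -0.0398], "jaw":1}, {"r":[0, 0, -0.0398], "jaw":1}, {"r":[0, 0, -0.0398], "jaw":1}, {"r":[0, 0, -0.0398], "jaw":1}, {"r":[0, 0, -0.0398], "jaw":1}, {"r":[0, 0, -0.0398], "jaw":1}, {"r":[0, 0, -0.0398], "jaw":1}, {"r":[0, 0, -0.0398], "jaw":1}]'

```text
time_s: 3.53
tool_pos: [0.4988, -0.1105, 0.3306]
ee_rot: [-0.606, -3.082, 0.0]
ft_force: [-0.7, -0.4, 0.8]
finger_gap: 1.0
grip_force: 0.0
```

Call:
move_tool --plan '[{"r":[0, 0, -0.0398], "jaw":1}, {"r":[0, 0, -0.0398], "jaw":1}, {"r":[0, 0, -0.0398], "jaw":1}, {"jaw":1}, {"jaw":1}]'

```text
time_s: 3.95
tool_pos: [0.4992, -0.11, 0.3307]
ee_rot: [-0.035, -3.141, 0.0]
ft_force: [0.1, -0.1, -0.2]
finger_gap: 1.003
grip_force: 0.0
```

Run:
```python
from h import *
import pickle
C,im=look("wrist","w2.png"); pickle.dump(C,open("w2.pkl","wb")); print(C[2],env.get_obs()["joints"])
```

```text
[ 0.4163 -0.1096  0.4923] [-0.2396  0.1376  1.7618 -0.0001  1.2423 -1.7878]
```

View pics/w2.png

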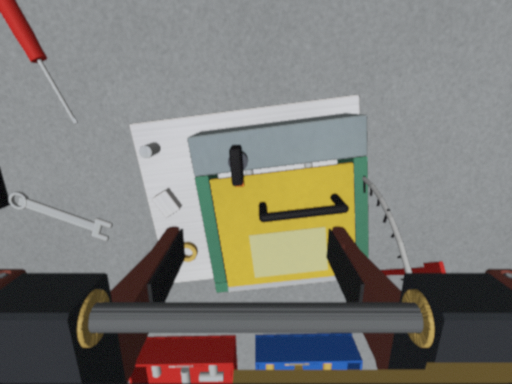

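w1 shows the knob bar at (274,186), the tongue at (277,161), the handle from (177,117) to (265,129), and the pointer tip at about (68,68). w2 shows the knob at (236,165), the handle from (264,212) to (344,207), and the pointer tip at about (441,268).

Run:
```python
from h import *
import pickle
C1,C2=[pickle.load(open(f"w{i}.pkl","rb")) for i in(1,2)]
D={}
for k,C,b in((1,C1,(0,210,50,440)),(2,C2,(100,290,120,460))):
    im=cv2.imread(f"pics/w{k}.png");h=cv2.cvtColor(im,cv2.COLOR_BGR2HSV).astype(int);H,S,V=h[...,0],h[...,1],h[...,2]
    box=np.zeros(H.shape,bool);box[b[0]:b[1],b[2]:b[3]]=1
    if k==2: box[225:,125:186]=0; box[225:,326:384]=0
    for nm,m in(("black",V<45),("red",((H<7)|(H>173))&(S>150)&(V>70)),("yellow",(H>22)&(H<34)&(S>90)&(V>120)),("white",(S<25)&(V>215))):
        for a,c,l,s in blobs(m&box,40)[:3]:
            pts=np.argwhere(l)[:,::-1].astype(np.float32); r=cv2.minAreaRect(pts); D[k,nm,len([q for q in D if q[:2]==(k,nm)])]=pts
            print(k,nm,a,c,s[:4],cv2.boxPoints(r).round(1).tolist())
pickle.dump(D,open("D.pkl","wb"))
for n,p,q in(("knob",(274,186),(236.5,165)),("tip",(68,68),(442,268)),("hL",(177,117),(344,207)),("hR",(265,129),(264,212))): print(n,tri(C1,p,C2,q))
```

```text
1 black 627 [215.3301 122.4976] [171 112  95  22] [[170.3000030517578, 119.5999984741211], [171.8000030517578, 109.9000015258789], [266.1000061035156, 124.5999984741211], [264.6000061035156, 134.3000030517578]]
1 black 222 [271.5    182.2613] [266 167  16  38] [[258.0, 200.10000610351562], [271.70001220703125, 165.10000610351562], [282.3999938964844, 169.3000030517578], [268.70001220703125, 204.3000030517578]]
1 red 793 [73.6961 63.6898] [55 39 41 48] [[50.0, 73.0], [88.5, 34.5], [103.0, 49.0], [64.5, 87.5]]
1 red 372 [122.0242  15.9919] [102   0  50  35] [[97.80000305175781, 27.299999237060547], [144.1999969482422, -8.699999809265137], [151.5, 0.6000000238418579], [105.0, 36.599998474121094]]
1 yellow 16268 [242.3771  90.8888] [161   0 175 169] [[143.5, 143.5], [169.3000030517578, -1.5], [335.8999938964844, 28.0], [310.1000061035156, 173.10000610351562]]
2 black 878 [431.8052 281.5205] [403 274  57  16] [[403.0, 274.0], [459.0, 274.0], [459.0, 289.0], [403.0, 289.0]]
2 black 616 [305.0893 210.414 ] [260 195  87  26] [[258.5, 203.3000030517578], [344.5, 193.6999969482422], [346.5, 21
[... 353 characters left out ...]
73.0], [412.0, 273.0]]
2 red 78 [393.8462 271.7308] [384 270  21   5] [[383.79998779296875, 270.29998779296875], [403.79998779296875, 269.20001220703125], [404.0, 273.0], [384.0, 274.1000061035156]]
2 yellow 9368 [275.883  212.9223] [209 163 146 124] [[208.60000610351562, 179.0], [352.70001220703125, 161.6999969482422], [365.8999938964844, 271.1000061035156], [221.8000030517578, 288.3999938964844]]
knob (array([ 0.488 , -0.1351,  0.1391]), np.float64(0.0010978004076745637))
tip (array([0.567 , 0.0591, 0.2516]), np.float64(0.004719060552313143))
hL (array([ 0.5414, -0.0043,  0.1514]), np.float64(0.0034320503918361727))
hR (array([ 0.5522, -0.1041,  0.1354]), np.float64(0.0051773241852678545))
```

Run:
```python
from h import *
import pickle
C1,C2=[pickle.load(open(f"w{i}.pkl","rb")) for i in(1,2)]
D=pickle.load(open("D.pkl","rb")); Cs=cam("side")
def line(C,pts,z):
    P=np.array([onz(C,p,z)[:2] for p in pts]); vx,vy,x,y=cv2.fitLine(P.astype(np.float32),2,0,.01,.01).ravel(); return np.degrees(np.arctan2(vy,vx)),P.mean(0)
print("handle w1",line(C1,D[1,"black",0],.154)); print("knob w1",line(C1,D[1,"black",1],.155),"w2",line(C2,D[2,"black",2],.155))
# flap corners from yellow quad, w1 (front corners) 
for C,k in((C1,1),(C2,2)):
    q=cv2.approxPolyDP(cv2.convexHull(D[k,"yellow",0]),6,True)[:,0]; print(k,[(p.tolist(),onz(C,p,.108)[:2].round(4).tolist()) for p in q])
yaw=.107;o=np.array([.5687,-.0707,0]);M=R.from_euler("z",yaw).as_matrix()
hs=cv2.cvtColor(cv2.imread("pics/side0.png"),cv2.COLOR_BGR2HSV).astype(int)
m=((hs[...,0]<7)|(hs[...,0]>173))&(hs[...,1]>120)&(hs[...,2]>70); b=np.zeros_like(m);b[140:185,245:300]=1
for nm,C,pts in(("w1",C1,np.r_[D[1,"red",0],D[1,"red",1]]),("side",Cs,np.argwhere(m&b)[:,::-1])):
    L=[]
    for p in pts:
        oo,d=ray(C,p); oo=M.T@(oo-o); d=M.T@d; X=oo+d*(.124-oo[1])/d[1]; L.append([-(X[0]-.11),X[2]-.104])
    L=np.array(L); r=np.linalg.norm(L,axis=1); a=np.arctan2(L[:,1],L[:,0])
    print(nm,"rmax",r.max(),"angles by r",[(lo,np.median(a[(r>lo)&(r<lo+.03)]).round(3)) for lo in(.03,.06,.09,.12,.15,.17) if ((r>lo)&(r<lo+.03)).any()])
```

```text
handle w1 (np.float32(-84.28994), array([ 0.5469, -0.0497]))
knob w1 (np.float32(0.6021692), array([ 0.4957, -0.1294])) w2 (np.float32(0.509869), array([ 0.4839, -0.1335]))
1 [([335.0, 29.0], [0.6821, -0.1575]), ([306.0, 168.0], [0.515, -0.1747]), ([161.0, 145.0], [0.4966, 0.0185]), ([169.0, 0.0], [0.6624, 0.0357])]
2 [([354.0, 224.0], [0.5833, 0.0271]), ([325.0, 276.0], [0.6674, -0.0101]), ([229.0, 286.0], [0.6818, -0.1561]), ([209.0, 181.0], [0.5155, -0.1751]), ([352.0, 163.0], [0.4949, 0.0176])]
w1 rmax 0.1941732569374392 angles by r [(0.03, np.float64(0.981)), (0.06, np.float64(0.986)), (0.09, np.float64(1.001)), (0.12, np.float64(0.991)), (0.15, np.float64(0.995)), (0.17, np.float64(0.995))]
side rmax 0.19496568645649498 angles by r [(0.03, np.float64(1.022)), (0.06, np.float64(1.011)), (0.09, np.float64(1.007)), (0.12, np.float64(1.005)), (0.15, np.float64(1.004)), (0.17, np.float64(1.003))]
```

The pointer reads 0.998 rad in both views, with its tip radius at 0.194 m against the stated 0.195. The machine is at (0.5695, -0.071) with yaw 0.10. Triangulating the knob gives (0.488, -0.135, 0.139), close to the (0.4884, -0.1344, 0.142) expected. Next I descend on the knob.

Converted, 0.0312 m / 0.2 = 0.156, -0.0246 m / 0.2 = -0.123, -0.03 rad / 3.1416 = -0.0095.

Call:
move_tool --plan '[{"xyz":[0.0515, -0.123, 0.1], "r":[0, 0, -0.0095], "jaw":1}, {"xyz":[0, 0, 0.156], "jaw":1}, {"xyz":[0, 0, 0.156], "jaw":1}, {"xyz":[0, 0, 0.156], "jaw":1}, {"xyz":[0, 0, 0.156], "jaw":1}, {"xyz":[0, 0, 0.156], "jaw":1}, {"xyz":[0, 0, 0.156], "jaw":1}, {"jaw":1}, {"jaw":1}]' --clamp_n 15

```text
time_s: 4.75
tool_pos: [0.4881, -0.1332, 0.1226]
ee_rot: [0.017, -3.138, -0.002]
ft_force: [-1.2, -0.1, 0.5]
finger_gap: 0.997
grip_force: 0.0
```

Call:
move_tool --plan '[{"jaw":0.1}, {"jaw":0.1}, {"jaw":0.1}, {"jaw":0.1}, {"jaw":0.1}, {"jaw":0.1}, {"jaw":0.1}, {"jaw":0.1}]' --clamp_n 15

```text
time_s: 5.42
tool_pos: [0.4893, -0.1332, 0.1236]
ee_rot: [-0.021, 3.141, -0.0]
ft_force: [-0.1, 0.0, -0.5]
finger_gap: 0.429
grip_force: 0.0
```

Call:
move_tool --plan '[{"jaw":0.1}, {"jaw":0.1}, {"jaw":0.1}, {"jaw":0.1}, {"jaw":0.1}, {"jaw":0.1}]' --clamp_n 15

```text
time_s: 5.92
tool_pos: [0.4891, -0.1332, 0.1234]
ee_rot: [0.021, -3.141, 0.0]
ft_force: [0.0, -0.9, -0.3]
finger_gap: 0.161
grip_force: 14.9
```

Converted, 0.1 rad / 3.1416 = 0.0318.

Call:
move_tool --plan '[{"r":[0, 0, 0.0318], "jaw":0.1}, {"r":[0, 0, 0.0318], "jaw":0.1}, {"r":[0, 0, 0.0318], "jaw":0.1}, {"r":[0, 0, 0.0318], "jaw":0.1}, {"r":[0, 0, 0.0318], "jaw":0.1}, {"r":[0, 0, 0.0318], "jaw":0.1}, {"r":[0, 0, 0.0318], "jaw":0.1}]'

```text
time_s: 6.5
tool_pos: [0.4891, -0.1332, 0.1234]
ee_rot: [-1.065, -2.955, 0.0]
ft_force: [-0.8, -0.7, 0.4]
finger_gap: 0.158
grip_force: 14.9
```

Call:
move_tool --plan '[{"r":[0, 0, 0.0318], "jaw":0.1}, {"r":[0, 0, 0.0318], "jaw":0.1}, {"r":[0, 0, 0.0318], "jaw":0.1}, {"r":[0, 0, 0.0318], "jaw":0.1}, {"r":[0, 0, 0.0318], "jaw":0.1}, {"r":[0, 0, 0.0318], "jaw":0.1}, {"r":[0, 0, 0.0318], "jaw":0.1}, {"jaw":0.1}, {"jaw":0.1}]'

```text
time_s: 7.25
tool_pos: [0.4891, -0.1332, 0.1234]
ee_rot: [-2.004, -2.419, 0.0]
ft_force: [0.2, -0.7, -0.6]
finger_gap: 0.158
grip_force: 15.0
```

Converted, -0.035 m / 0.2 = -0.175, -0.03 m / 0.2 = -0.15.

Call:
move_tool --plan '[{"jaw":0.5}, {"jaw":0.5}, {"jaw":0.5}, {"jaw":0.5}, {"xyz":[0, 0, -0.1], "jaw":0.5}, {"xyz":[0, 0, -0.175], "jaw":0.5}, {"xyz":[0, 0, -0.175], "jaw":0.5}, {"xyz":[0, 0, -0.15], "jaw":0.5}, {"jaw":0.5}]'

```text
time_s: 8.0
tool_pos: [0.4925, -0.1342, 0.2494]
ee_rot: [2.001, 2.41, 0.006]
ft_force: [1.4, -0.3, 1.0]
finger_gap: 0.499
grip_force: 0.0
```

Run:
```python
from h import *
import pickle
C,im=look("wrist","w3.png"); pickle.dump(C,open("w3.pkl","wb")); print(C[2])
```

```text
[ 0.4748 -0.0547  0.4106]
```

View pics/w3.png

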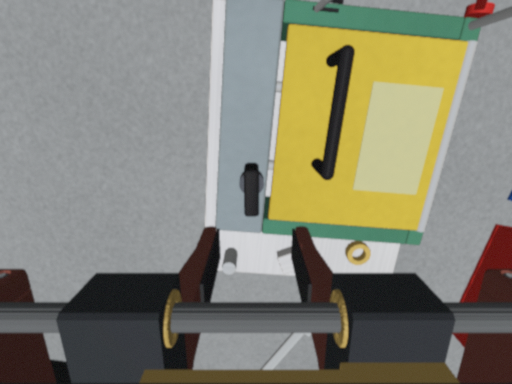

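The knob bar at (251,190) now lies along the flap's edge, and the tongue is off the flap. The handle runs from (347,50) to (328,175). I'll triangulate its height against w1.

Run:
```python
from h import *
import pickle
C1,C3=[pickle.load(open(f"w{i}.pkl","rb")) for i in(1,3)]
L=tri(C1,(176,117),C3,(347,51));Rr=tri(C1,(264,129.5),C3,(328,174));print(L,Rr)
m=np.array([.5476,-.0531]); mm=(L[0]+Rr[0])/2; print("mid",mm)
print(proj(C3,[*m,.154]),proj(C1,[*m,.154]))
o=env.get_obs();T=R.from_rotvec(o["ee_rot"]).as_matrix()
tx=T[:,0];print("tool x yaw",np.arctan2(tx[1],tx[0]),o["tool_pos"])
for z in(.1353,): print(T.T@(np.array([*m,z])-o["tool_pos"]))
print("tool to mach: yaw err",np.arctan2(tx[1],tx[0])-(np.pi/2+.10))
```

```text
(array([ 0.5417, -0.0041,  0.1538]), np.float64(0.0028503622368935386)) (array([ 0.5533, -0.1043,  0.1526]), np.float64(0.001032276418937172))
mid [ 0.5475 -0.0542  0.1532]
[337.0723 116.2784] [218.5344 122.6563]
tool x yaw 1.7553134226223372 [ 0.4912 -0.1338  0.2467]
[0.0693 0.0695 0.1116]
tool to mach: yaw err 0.0845170958274406
```

Converted, 0.037 m / 0.2 = 0.185, 0.0231 m / 0.2 = 0.1155, 0.085 rad / 3.1416 = 0.0271.

Call:
move_tool --plan '[{"xyz":[0.1155, 0.116, 0], "jaw":0.5}, {"xyz":[0.1155, 0.116, 0], "jaw":0.5}, {"xyz":[0.1155, 0.116, 0], "jaw":0.5}, {"r":[0, 0, 0.0271], "jaw":0.5}, {"xyz":[0, 0, 0.185], "jaw":0.5}, {"xyz":[0, 0, 0.185], "jaw":0.5}, {"xyz":[0, 0, 0.185], "jaw":0.5}, {"jaw":0.5}]' --clamp_n 30

```text
time_s: 8.72
tool_pos: [0.5392, -0.0515, 0.125]
ee_rot: [-2.101, -2.321, 0.012]
ft_force: [-1.0, 0.5, -0.7]
finger_gap: 0.497
grip_force: 0.0
```

Call:
move_tool --plan '[{"jaw":0}, {"jaw":0}, {"jaw":0}, {"jaw":0}, {"jaw":0}, {"jaw":0}, {"jaw":0}, {"jaw":0}]' --clamp_n 30

```text
time_s: 9.38
tool_pos: [0.5484, -0.0524, 0.1345]
ee_rot: [2.105, 2.324, 0.008]
ft_force: [7.3, 1.7, -3.0]
finger_gap: 0.131
grip_force: 30.0
```

Run:
```python
from h import *
o=env.get_obs();T=R.from_rotvec(o["ee_rot"]).as_matrix();print(T)
M=R.from_euler("z",.10).as_matrix();O=np.array([.5695,-.071,0])
p=o["tool_pos"]+T[:,2]*env.pinch_z; print("pinch in machine",M.T@(p-O))
P=lambda a:np.array([.11-.13*np.cos(a)+.05*np.sin(a),.02,.104+.13*np.sin(a)+.05*np.cos(a)])
prev=P(0)
for a in np.linspace(0,.998,15)[1:]:
    d=T.T@(M@(P(a)-prev)); prev=P(a); print(a.round(3),d)
```

```text
[[-0.0987  0.9951  0.008 ]
 [ 0.9951  0.0987 -0.0003]
 [-0.0011  0.008  -1.    ]]
pinch in machine [-0.0192  0.0207  0.1532]
0.071 [-0.      0.004  -0.0091]
0.143 [-0.      0.0046 -0.0088]
0.214 [-0.      0.0052 -0.0084]
0.285 [-0.      0.0058 -0.0081]
0.356 [-0.      0.0064 -0.0076]
0.428 [ 0.      0.0069 -0.0071]
0.499 [ 0.      0.0074 -0.0066]
0.57 [ 0.      0.0078 -0.0061]
0.642 [ 0.      0.0083 -0.0055]
0.713 [ 0.      0.0086 -0.0049]
0.784 [ 0.      0.009  -0.0043]
0.855 [ 0.      0.0092 -0.0036]
0.927 [ 0.      0.0095 -0.003 ]
0.998 [ 0.      0.0097 -0.0023]
```

Converted, -0.0091 m / 0.2 = -0.0455, -0.0088 m / 0.2 = -0.044.

Call:
move_tool --plan '[{"xyz":[0, 0.02, -0.0455], "jaw":0}, {"xyz":[0, 0.023, -0.044], "jaw":0}, {"xyz":[0, 0.026, -0.042], "jaw":0}, {"xyz":[0, 0.029, -0.0405], "jaw":0}, {"xyz":[0, 0.032, -0.038], "jaw":0}, {"xyz":[0, 0.0345, -0.0355], "jaw":0}, {"xyz":[0, 0.037, -0.033], "jaw":0}, {"jaw":0}, {"jaw":0}]' --clamp_n 30

```text
time_s: 10.13
tool_pos: [0.5834, -0.0487, 0.1891]
ee_rot: [-2.107, -2.327, 0.005]
ft_force: [-8.7, -3.4, 4.6]
finger_gap: 0.127
grip_force: 30.0
```

Converted, 0.0097 m / 0.2 = 0.0485, 0.0095 m / 0.2 = 0.0475.

Call:
move_tool --plan '[{"xyz":[0, 0.039, -0.0305], "jaw":0}, {"xyz":[0, 0.0415, -0.0275], "jaw":0}, {"xyz":[0, 0.043, -0.0245], "jaw":0}, {"xyz":[0, 0.045, -0.0215], "jaw":0}, {"xyz":[0, 0.046, -0.018], "jaw":0}, {"xyz":[0, 0.0475, -0.015], "jaw":0}, {"xyz":[0, 0.0485, -0.0115], "jaw":0}, {"jaw":0}, {"jaw":0}]' --clamp_n 30

```text
time_s: 10.88
tool_pos: [0.6481, -0.0423, 0.221]
ee_rot: [2.107, 2.327, 0.003]
ft_force: [-4.5, -1.2, 10.2]
finger_gap: 0.123
grip_force: 30.0
```

Run:
```python
from h import *
import pickle
C,im=look("side","s2.png"); look("top","t2.png")
o=env.get_obs();T=R.from_rotvec(o["ee_rot"]).as_matrix();M=R.from_euler("z",.10).as_matrix();O=np.array([.5695,-.071,0])
p=M.T@(o["tool_pos"]+T[:,2]*env.pinch_z-O);v=p-[.11,0,.104]
print(p,o["ft_force"],"r",np.hypot(v[0],v[2]),.1393,"angle",np.arctan2(v[2],-v[0])-np.arctan2(.05,.13))
cv2.imwrite("pics/s2c.png",cv2.resize(im[110:310,180:360],None,fx=3,fy=3,interpolation=2))
```

```text
[0.0807 0.0207 0.2396] [-4.189  -1.0974  9.6186] r 0.1387345329579813 0.1393 angle 0.9910734944873502
```

View pics/s2c.png

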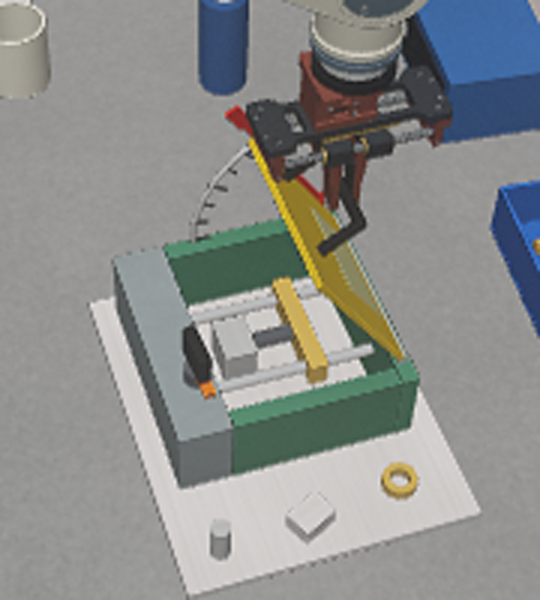

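The flap is up beside the pointer, with the tip at crop (235,112). The right edge of the flap runs from crop (322,287) to (403,358), and the knob is open with the tongue pointing right. I'll check the flap's angle from that edge.

Run:
```python
from h import *
C=cam("side");M=R.from_euler("z",.10).as_matrix();O=np.array([.5695,-.071,0])
def pl(p,y):
    o,d=ray(C,p);o=M.T@(o-O);d=M.T@d;X=o+d*(y-o[1])/d[1];v=X-[.11,0,.104];return np.array([-v[0],v[2]])
im=cv2.imread("pics/s2.png");h=cv2.cvtColor(im,cv2.COLOR_BGR2HSV).astype(int);H,S,V=h[...,0],h[...,1],h[...,2]
m=(H>18)&(H<34)&(S>110)&(V>60);b=np.zeros_like(m);b[150:232,255:320]=1;m&=b;m=blobs(m)[0][2]
# lower boundary of yellow = right edge of the plate
pts=[(c,np.where(m[:,c])[0].max()) for c in range(289,313)]
L=np.array([pl(p,-.098) for p in pts]);f=cv2.fitLine(L.astype(np.float32),2,0,.01,.01).ravel();print("edge angle",np.arctan2(f[1],f[0])%np.pi, "offset pts",L[[0,12,-1]],"r",np.linalg.norm(L,axis=1).max())
m=((H<7)|(H>173))&(S>120)&(V>90);b[:]=0;b[140:160,245:268]=1
L=np.array([pl(p,.124) for p in np.argwhere(m&b)[:,::-1]]);print("pointer",np.median(np.arctan2(L[:,1],L[:,0])),np.linalg.norm(L,axis=1).max())
```

```text
edge angle 0.9943433 offset pts [[0.0859 0.132 ]
 [0.0457 0.0693]
 [0.0058 0.0073]] r 0.1575323247644893
pointer 0.995970389823872 0.1962718236449947
```

The flap's edge reads 0.994 rad, the kinematics give 0.991, and the pointer is at 0.996 to 1.00, so they line up. I'll let it settle, check and hand in.

Call:
move_tool --plan '[{"jaw":0}, {"jaw":0}, {"jaw":0}, {"jaw":0}]' --clamp_n 30

```text
time_s: 11.32
tool_pos: [0.6477, -0.0423, 0.2209]
ee_rot: [2.107, 2.327, 0.002]
ft_force: [-4.1, -0.2, 9.8]
finger_gap: 0.126
grip_force: 30.0
```

```bash
python3 -c "
from workcell import env, vision
print(env.finish_job())"
```

```text
the job is handed in; nothing more can be done
None
```

I turned the knob open, lifted the flap to about 0.99 rad against the pointer's 1.00 rad, and handed the job in at about 11.3 s with the gripper still holding the flap; no verdict was returned.

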